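# Erect the fold-flat kit tray and pack the spare grip

### The arm

A 7-joint arm with a two-finger parallel gripper is mounted at the origin on the work surface; the furniture and walls round the work are solid. World frame = base frame: x ahead of the robot, y to its left, z up, the work surface at z = 0. Lengths are in m, angles in rad, forces in N, time in s.
With the tool pointing down it reaches from about 0.35 to 0.9 m from the base axis. Payload 8.1 kg.
Tool frame: the origin (TCP) lies at the very end of the fingers, on their centre line; the grasp point (between the pads) lies arm.hold_point_z behind it (arm.hold_point_z is the distance from the TCP to the grasp point, in m); z points along the fingers, y is the line along which they close (so a half turn about z gives the same grasp; the last joint's range is limited). The gripper opens to 92 mm and grips with 3 to 60 N. Pads are 19 mm wide; open, the fingers measure 130 mm over their backs; the gripper's body (75 mm by 190 mm) begins 47 mm behind the grasp point.
Start: joints at [1.165, 0.434, 0.025, 1.573, -0.012, 1.134, -0.075], TCP at [0.186, -0.597, 0.227] pointing down, gripper open.
Joint ranges: [-2.62, 2.62], [-0.44, 2.09], [-1.27, 1.32], [0.08, 2.57], [-1.32, 4.46], [0.12, 2], [-2.74, 2.74]. Speed limits (rad/s): [2.22, 2.22, 3.01, 3.01, 3.14, 3.14, 3.14].

### API

Orientations are given as a rotation vector (axis times angle).
In Python, from cell import arm, vision, job, cut_out gives the robot as it stands. The module is installed in compiled form; this text tells all that it offers.
- The arm moves only by the tool play_rows, never from a script. Its argument "increments" is text: rows parted by semicolons, each of 5 numbers parted by spaces: the shift along the tool's x, y, z in cm, then the turn about the tool's z in degrees, then the opening, from -1 (shut) to 1 (fully open), so that 0 is half open. A call has 1 to 5 rows; each row shifts and turns the commanded pose from where the row before left it, along the tool's axes as they then stand; what a row does not reach is not made up. A row lasts 1/12 s, in which the tool goes at most 41.7 mm and 7.16 degrees, less where a joint would pass 70% of its speed; a pose out of reach is approached as far as the arm can. A call is refused whole if a number of a shift passes 4.17 or a number of a turn 7.16, either way. A call with a gripper value outside its range is refused whole. The fingers move at their own pace and stop on an object; "grip_force" is the grip in N (left out, the last holds). Time passes only in rows, so rows that do not move let the fingers close. It gives the time, the measured TCP pose, the force, the opening and the grip force at its end, in the units of the state.
- arm.observe(): the state, without advancing time (a new reading comes with each control period).
- vision.get_image(name): name is "scene" or "side" or "wrist"; returns a dict with "frame" (384x512x3 uint8, red, green, blue), "z_map" (384x512 float32, m along the optical axis (not along the pixel's ray), 0 where there is no reading), "mtx" (3x3 intrinsics, pixels), "distortion" ([k1, k2, p1, p2, k3] as OpenCV has them; the pictures are not rectified), "cam_to_world" (4x4, takes a point from camera to world coordinates). Camera axes: x right, y up, looking along -z (the intrinsics and any distortion apply to the point x, -y, -z); pixel columns grow to the right and rows downward; lengths in m; the calibration is good to about 2 mm. A picture is of the moment at which its call begins.
- job.sign_off(): hands the job in; it is judged then, once.
Trained networks look in a picture, given as the dict that the camera call returned (one of the last four; its "shot" number tells which), for a name from the list of things; names that differ only in an ending like _2 or _b are one class to them, and where a whole thing is asked for, a point or a joint stands for the part that bears it (a point fixed in the world has none). Each returns a list of dicts, best first, with "confidence" (0 to 1); they miss things now and then, are a little off and sometimes report something else, mostly with a low value. They report only what shows in the picture. A call takes as long as a camera call. They do not tell look-alikes from the thing itself.
- cut_out(query, picture): "mask" (384x512 bool, what is visible of it) and "point" ([row, column] in pixels, amid what is visible of it).
The state is a dict: "clock": time; "joints": joint angles; "dq": joint speeds; "joint_efforts": joint torques, N m; "position": TCP position; "ee_rot": TCP orientation; "force": force on the tool from outside, world axes, zero at the start; "ft_torque": the same for the moment, N m; "width": opening from 0.0 (shut) to 1.0 (fully open); "gripper_force": force on a finger pad.
Only numpy, scipy, OpenCV 4.12 (cv2) and the standard library are available. Lean on these libraries where they do the work, as an engineer would, in place of code of your own. Each camera call takes 0.05 s, during which the arm holds its last target. There are 200 camera calls.

### The job

Set up the fold-flat blue kit tray: raise its back wall and both end walls fully upright (each has an orange pull bar), then lay the black oval grip down inside on the tray floor, and only then slide the red thumb latch to the tray's left so that the spring-loaded front wall comes up and closes the box. Leave the other things where they lie.

Things in the scene. Friction and masses are not known exactly. Their poses are not given: they have to be found in the camera images.
- kit_tray: Kit tray, fixed to the table. Origin on the table under its middle; x points from its front (latch side, towards the robot) to its back, y to its left. Grey floor 124 (x) by 150 mm (y), top 20 mm above the table; four blue walls 6 mm thick, at the start lying flat outwards. Once upright they enclose 124 x 150 mm, rims 67 mm above the table, orange bars up to 93 mm.
- back_wall (a joint): Back wall (162 mm long, on the +x side), hinge: 0 flat outwards, 1.571 upright at its stop. Stiff: it stays at any angle where it is left, so it must be brought up against the stop; about 2 N at the bar moves it. Starts between 0 and 0.25.
- left_wall (a joint): Left end wall (124 mm long, on the +y side), hinge: 0 flat outwards, 1.571 upright at its stop. Stiff: it stays at any angle where it is left, so it must be brought up against the stop; about 2 N at the bar moves it. Starts between 0 and 0.25.
- right_wall (a joint): Right end wall (124 mm long, on the -y side), hinge: 0 flat outwards, 1.571 upright at its stop. Stiff: it stays at any angle where it is left, so it must be brought up against the stop; about 2 N at the bar moves it. Starts between 0 and 0.25.
- back_wall_bar (a point): Middle of the back wall's orange pull bar: 14 mm thick, 24 mm long, parallel to the hinge and 63 mm from its axis, on a 12 mm wide stalk; the wall's edge is 44 mm from the axis. 23 mm over free table when flat, 86 mm up when upright. Pinched by its two ends from above (fingers closing along the hinge), it turns between the fingers as it is led round the hinge.
- left_wall_bar (a point): Middle of the left end wall's orange pull bar: 14 mm thick, 24 mm long, parallel to the hinge and 63 mm from its axis, on a 12 mm wide stalk; the wall's edge is 44 mm from the axis. 23 mm over free table when flat, 86 mm up when upright. Pinched by its two ends from above (fingers closing along the hinge), it turns between the fingers as it is led round the hinge.
- right_wall_bar (a point): Middle of the right end wall's orange pull bar: 14 mm thick, 24 mm long, parallel to the hinge and 63 mm from its axis, on a 12 mm wide stalk; the wall's edge is 44 mm from the axis. 23 mm over free table when flat, 86 mm up when upright. Pinched by its two ends from above (fingers closing along the hinge), it turns between the fingers as it is led round the hinge.
- back_wall_hinge (a point): Middle of the back wall's hinge axis, 23 mm above the table; the axis is level and runs along the tray's y.
- left_wall_hinge (a point): Middle of the left end wall's hinge axis, 23 mm above the table; the axis is level and runs along the tray's x.
- right_wall_hinge (a point): Middle of the right end wall's hinge axis, 23 mm above the table; the axis is level and runs along the tray's x.
- front_wall (a joint): Front wall (162 mm long, -x side, no pull bar): 0 flat, 1.571 upright. A weak spring (under 2 N at its edge) raises it by itself within about two seconds, and holds it up, once the latch lets go of the metal tongue at the middle of its free edge; until then it cannot be raised.
- front_wall_edge (a point): Middle of the front wall's free edge, 44 mm from its hinge axis; while it is latched the edge is 109 mm in front of the tray's origin, 23 mm above the table.
- latch (a joint): Slide of the thumb latch: 0 at the tray's middle (holding), growing to the tray's left (+y), stop at 0.026 m; the front wall is let go at about 0.016 m. About 1 to 2 N moves it, it stays where it is left. Starts between 0 and 0.003.
- latch_button (a point): Top centre of the latch's red ribbed thumb button, 135 mm in front of the tray's origin: 16 mm (tray x) by 24 mm (tray y), top 38 mm above the table, over a dark steel apron 90 mm wide, its top 10 mm above the table. It can be pinched from above across its 24 mm and moved to +y.
- oval_grip: Black oval handle grip, loose, lying flat on the table at the right: 36 mm wide (its x), about 120 mm long (its y, from -60 to +50 mm or so), 36 mm high, 60 g. Origin at the middle of its underside. To be laid with its length along the tray's y; a wide gripper should keep a little to the tray's open front side, clear of the raised bars.
- tape_roll: Black tape roll lying flat at the right, loose, 105 mm across, 25 mm high; origin at the middle of its underside. Not to be moved; it and the grip may have changed places.
- belt_pulley: Steel belt pulley lying flat behind the tray, loose, 127 mm across, 28 mm high; origin at the middle of its underside. Not to be moved.
Not all that is in view belongs to the job. Leave any green, purple or yellow look-alike of the oval_grip alone.

How it is judged:
By the outcome, as a careful person would: the job done as asked, in the order asked, and still so for the second after the job is handed in, with the robot touching nothing.
It also fails if it takes over 72 s, if anything falls off the work surface, if the arm or the gripper's body presses on something with over 40 N, if the wrist force passes 120 N, or if a joint passes its speed limit or range.

## Working session

There is one attempt and no reset: what is moved stays moved. The work goes in short steps, Python scripts to look and compute and a tool call to move; the robot and the scene stay as the last step left them, time stands still between calls to the robot, and variables do not carry over. Pictures are saved under pics/ and viewed, at most 10 in all, crops included, and the job is handed in when it is done.

Besides the shell and the picture viewer there is one more tool, called after "Emit:" as name(argument=value, ...) on one line, values as JSON. play_rows: Moves the arm, as the interface text tells. Its arguments: {"type":"object","properties":{"increments":{"type":"string"},"grip_force":{"type":"number"}},"required":["increments"]}

```bash
mkdir -p pics; cat > h.py <<'E'
import numpy as np, cv2
from cell import arm, vision, job, cut_out
from scipy.spatial.transform import Rotation as R
def pts(im):
    z=im["z_map"]; h,w=z.shape
    u,v=np.meshgrid(np.arange(w),np.arange(h))
    p=cv2.undistortPoints(np.stack([u,v],-1).reshape(-1,1,2).astype(np.float64),np.array(im["mtx"]),np.array(im["distortion"])).reshape(h,w,2)
    c=np.stack([p[...,0]*z,-p[...,1]*z,-z,np.ones_like(z)],-1)
    P=(c@np.array(im["cam_to_world"]).T)[...,:3]; P[z<=0]=np.nan
    return P
def save(im,name,s=1): cv2.imwrite("pics/"+name,cv2.resize(im["frame"][...,::-1],None,fx=s,fy=s))
E
python3 - <<'E'
from h import *
s=arm.observe(); print(s["clock"],s["position"],s["ee_rot"],s["force"],s["width"],arm.hold_point_z)
print(R.from_rotvec(s["ee_rot"]).as_matrix().round(3))
a=vision.get_image("scene"); b=vision.get_image("side")
im=np.hstack([a["frame"],b["frame"]]); cv2.imwrite("pics/a.png",cv2.resize(a["frame"][...,::-1],(800,600)));cv2.imwrite("pics/b.png",cv2.resize(b["frame"][...,::-1],(800,600)))
for n,i in(("scene",a),("side",b)):
  P=pts(i); print(n,np.array(i["cam_to_world"])[:3,3])
  for q in ["kit_tray","back_wall_bar","left_wall_bar","right_wall_bar","latch_button","oval_grip","tape_roll","belt_pulley","back_wall"]:
    for d in cut_out(q,i)[:3]:
      m=d["mask"]; Q=P[m]; Q=Q[~np.isnan(Q[:,0])]
      print(q,round(d["confidence"],2),[int(x) for x in d["point"]],m.sum(),np.median(Q,0).round(3) if len(Q) else None, np.percentile(Q,97,axis=0).round(3) if len(Q) else None)
E
```

```text
0.0 [ 0.18616115 -0.59609998  0.22594506] [-3.10418454e+00 -4.73432100e-01  6.07511385e-04] [0.47603142 0.48764434 0.13159802] 1.0018598749408827 0.0188
[[ 0.955  0.298 -0.001]
 [ 0.298 -0.955  0.001]
 [-0.    -0.002 -1.   ]]
scene [-0.14782024 -1.23707429  1.03871854]
kit_tray 0.92 [185, 209] 283 [0.446 0.046 0.027] [0.657 0.104 0.04 ]
kit_tray 0.68 [185, 317] 576 [ 0.797 -0.1    0.015] [ 0.858 -0.038  0.028]
kit_tray 0.64 [188, 256] 59 [ 0.598 -0.025  0.033] [ 0.617 -0.002  0.043]
right_wall_bar 0.51 [190, 258] 83 [ 0.599 -0.025  0.033] [0.627 0.012 0.044]
latch_button 0.37 [186, 202] 67 [0.42  0.074 0.029] [0.44  0.092 0.043]
oval_grip 0.62 [184, 207] 363 [0.446 0.052 0.026] [0.661 0.113 0.041]
oval_grip 0.46 [244, 259] 212 [ 0.454 -0.278  0.029] [ 0.473 -0.248  0.038]
tape_roll 0.89 [222, 300] 601 [ 0.622 -0.257  0.021] [ 0.67  -0.208  0.029]
tape_roll 0.46 [186, 199] 36 [0.417 0.071 0.031] [0.427 0.082 0.043]
belt_pulley 0.93 [185, 315] 565 [ 0.795 -0.102  0.015] [ 0.855 -0.037  0.028]
back_wall 0.64 [179, 261] 113 [0.646 0.037 0.029] [0.665 0.071 0.034]
back_wall 0.29 [188, 254
[... 420 characters left out ...]
88 0.028] [0.606 0.281 0.036]
right_wall_bar 0.49 [196, 250] 191 [ 0.555 -0.026  0.03 ] [0.61  0.005 0.04 ]
latch_button 0.54 [186, 201] 58 [0.42  0.072 0.026] [0.439 0.094 0.037]
latch_button 0.32 [184, 236] 1956 [0.545 0.079 0.022] [0.659 0.203 0.034]
oval_grip 0.63 [245, 188] 325 [ 0.314 -0.256  0.022] [ 0.37  -0.235  0.035]
oval_grip 0.5 [218, 212] 297 [ 0.419 -0.12   0.024] [ 0.47  -0.082  0.034]
tape_roll 0.7 [229, 291] 295 [ 0.631 -0.26   0.021] [ 0.67  -0.206  0.096]
tape_roll 0.41 [197, 251] 167 [ 0.556 -0.026  0.03 ] [0.611 0.004 0.04 ]
belt_pulley 0.85 [199, 320] 575 [ 0.795 -0.101  0.013] [ 0.857 -0.035  0.025]
back_wall 0.61 [179, 264] 245 [0.644 0.08  0.025] [0.679 0.156 0.03 ]
```

View pics/a.png

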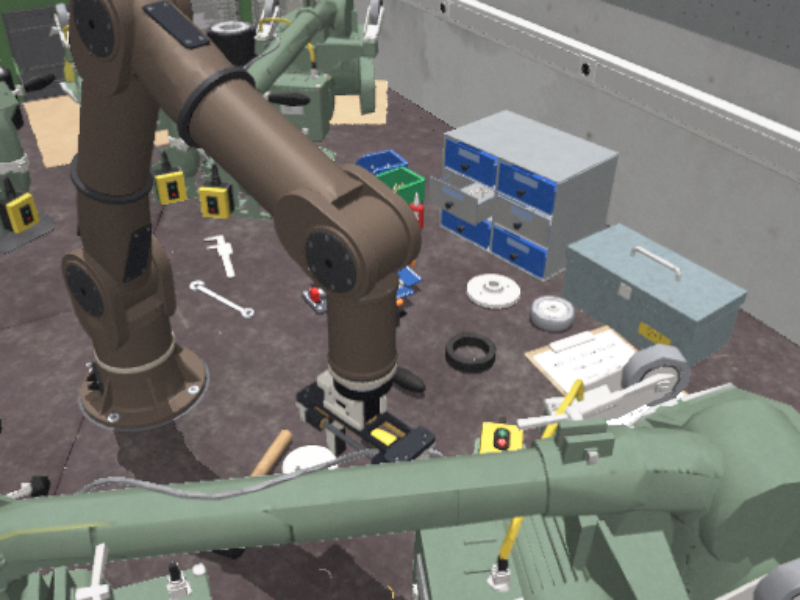

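View pics/b.png

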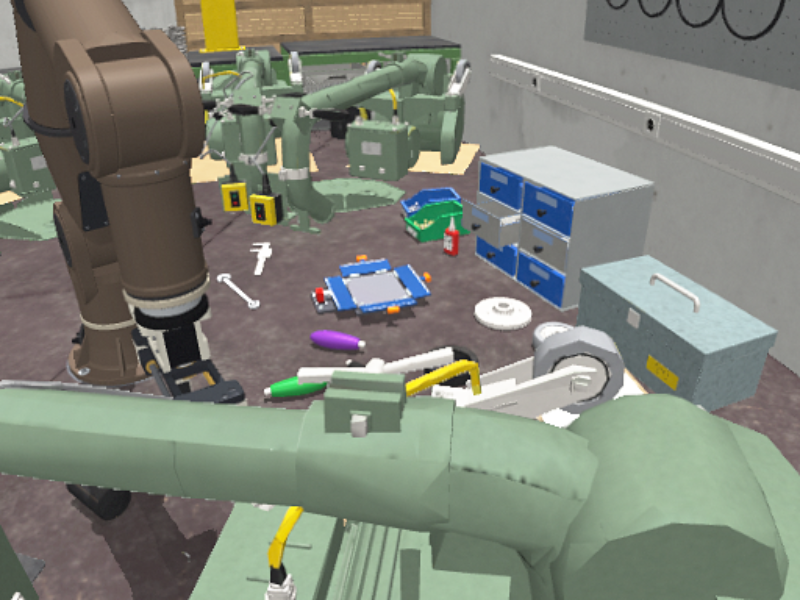

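The scene picture shows the black grip at about (405,378) and the tape roll at (470,352). The side picture shows the tray at (375,288), its bars at (361,258), (427,276) and (393,310), and the latch at (320,296). The purple (335,340) and green (295,388) look-alikes are in the side picture; the scene picture also shows a yellow thing inside the gripper's outline at (385,437).

```bash
cat >> h.py <<'E'
def blobs(im,kind,amin=12,box=(0.3,0.85,-0.45,0.4)):
    P=pts(im); hsv=cv2.cvtColor(im["frame"],cv2.COLOR_RGB2HSV).astype(int); H,S,V=hsv[...,0],hsv[...,1],hsv[...,2]
    m={"orange":(H>=8)&(H<=18)&(S>170)&(V>120),"red":((H<6)|(H>174))&(S>150)&(V>80),"blue":(H>=100)&(H<=118)&(S>150)&(V>60),
       "grip":(V<70)&(P[...,2]>.012)}[kind]
    m=m&(P[...,0]>box[0])&(P[...,0]<box[1])&(P[...,1]>box[2])&(P[...,1]<box[3])&(P[...,2]<.12)
    n,l,st,c=cv2.connectedComponentsWithStats(m.astype(np.uint8))
    return [(st[i][4],c[i],P[l==i]) for i in range(1,n) if st[i][4]>=amin]
def M(s): return R.from_rotvec(s["ee_rot"]).as_matrix()
E
python3 - <<'E'
from h import *
for n in("scene","side","wrist"):
  i=vision.get_image(n); print(n)
  for k in("orange","red"):
    for a,c,Q in blobs(i,k): print(k,a,c.round(),np.median(Q,0).round(4),Q.min(0).round(3),Q.max(0).round(3))
T=np.array(i["cam_to_world"]); s=arm.observe()
print("cam in tool",(M(s).T@(T[:3,3]-s["position"])).round(3),(M(s).T@T[:3,:3]).round(2), i["mtx"])
E
```

```text
scene
red 53 [268. 137.] [0.812  0.2498 0.0561] [0.796 0.241 0.011] [0.822 0.283 0.07 ]
red 45 [201. 188.] [0.4189 0.0711 0.0324] [ 0.411  0.064 -0.002] [0.454 0.143 0.044]
side
orange 22 [251. 198.] [ 0.5578 -0.058   0.0374] [ 0.548 -0.062 -0.005] [0.591 0.014 0.043]
red 77 [290. 155.] [0.8098 0.2531 0.0358] [ 0.79   0.243 -0.004] [0.835 0.375 0.066]
red 40 [204. 188.] [0.4203 0.0723 0.0274] [ 0.411  0.067 -0.004] [0.438 0.171 0.038]
wrist
cam in tool [ 0.074  0.001 -0.158] [[ 0.    0.96  0.27]
 [ 1.   -0.    0.  ]
 [ 0.    0.27 -0.96]] [[331.07580515   0.         258.76100051]
 [  0.         331.07580515 188.9103825 ]
 [  0.           0.           1.        ]]
```

Emit:
play_rows(increments="0 0 -4 5.76 1;0 0 -4 5.76 1;0 0 -4 5.76 1;2.4 -3.2 -0.4 0 1;2.4 -3.2 -0.4 0 1")

```text
clock: 1.57
position: [0.2334, -0.5343, 0.3573]
ee_rot: [3.136, -0.007, 0.002]
force: [2.7, 0.4, -1.1]
width: 1.001
gripper_force: 0.0
```

Emit:
play_rows(increments="2.4 -3.2 -0.4 0 1;2.4 -3.2 -0.4 0 1;2.4 -3.2 -0.4 0 1;2.4 -3.2 -0.4 0 1;2.4 -3.2 -0.4 0 1")

```text
clock: 1.98
position: [0.3548, -0.3706, 0.3752]
ee_rot: [3.141, 0.001, 0.001]
force: [1.1, -0.5, -0.1]
width: 1.001
gripper_force: 0.0
```

Emit:
play_rows(increments="2.4 -3.2 -0.4 0 1;2.4 -3.2 -0.4 0 1;2.4 -3.2 -0.4 0 1;2.4 -3.2 -0.4 0 1;2.4 -3.2 -0.4 0 1")

```text
clock: 2.4
position: [0.4746, -0.2105, 0.3953]
ee_rot: [3.141, 0.001, 0.001]
force: [1.0, -0.5, -1.5]
width: 1.0
gripper_force: 0.0
```

Emit:
play_rows(increments="2.4 -3.2 -0.4 0 1;2.4 -3.2 -0.4 0 1;0 0 0 0 1")

```text
clock: 2.65
position: [0.5257, -0.1396, 0.4031]
ee_rot: [-3.137, -0.019, -0.004]
force: [0.4, 0.7, -0.7]
width: 0.997
gripper_force: 0.0
```

```bash
cat > look.py <<'E'
from h import *
import sys
s=arm.observe(); print(round(s["clock"],2),s["position"].round(4) if hasattr(s["position"],"round") else s["position"],"\n",M(s).round(3),s["joints"],s["width"])
i=vision.get_image("wrist"); save(i,sys.argv[1],1.5)
for k in("orange","red","grip"):
  for a,c,Q in blobs(i,k,30): print(k,a,c.round(),np.median(Q,0).round(4),Q.min(0).round(3),Q.max(0).round(3))
E
python3 look.py c.png
```

```text
2.65 [ 0.5257 -0.1396  0.4031] 
 [[ 1.     0.012  0.002]
 [ 0.012 -1.     0.004]
 [ 0.002 -0.004 -1.   ]] [ 0.3571672   0.22477154 -0.24779329  1.44952361  0.05049938  1.47217851
 -1.44815356] 0.9973159810267592
orange 44 [206. 120.] [ 0.5655 -0.0573  0.0419] [ 0.55  -0.059 -0.   ] [ 0.573 -0.046  0.046]
orange 42 [ 37. 127.] [0.5538 0.2213 0.0407] [0.542 0.218 0.037] [0.564 0.224 0.043]
red 116 [128. 205.] [0.4232 0.0815 0.0385] [ 0.401  0.07  -0.001] [0.43  0.098 0.042]
grip 67 [347.  64.] [ 0.6551 -0.2749  0.0194] [ 0.632 -0.29   0.012] [ 0.662 -0.249  0.026]
grip 59 [303.  89.] [ 0.6142 -0.2031  0.0203] [ 0.581 -0.224  0.013] [ 0.649 -0.2    0.026]
grip 53 [351.  92.] [ 0.6099 -0.2869  0.0181] [ 0.591 -0.291  0.012] [ 0.629 -0.268  0.026]
grip 1008 [326. 185.] [ 0.4592 -0.2511  0.0309] [ 0.432 -0.305  0.015] [ 0.482 -0.203  0.038]
```

View pics/c.png

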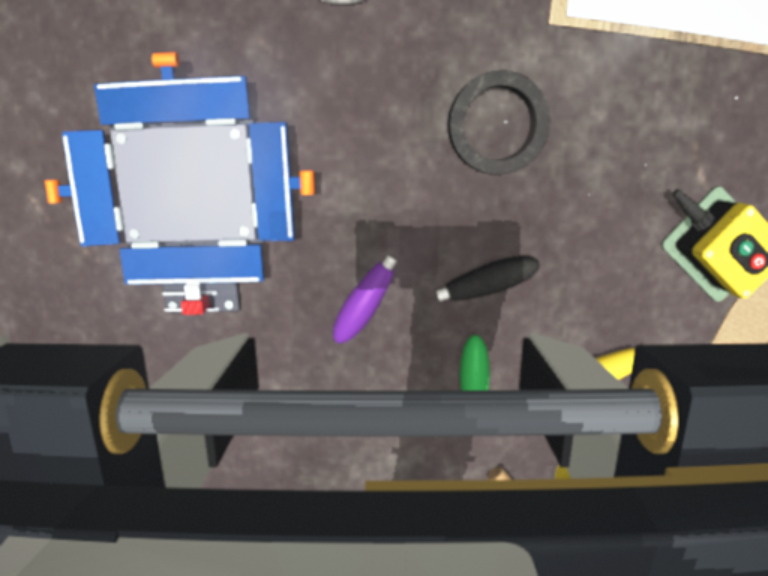

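The wrist picture shows the blue tray (floor centre near (183,183)) with orange bars at (165,60), (53,191) and (307,183), and the red latch at (193,300). Things that could be taken for the grip: black (490,278), purple (362,300), green (475,362), yellow (615,362), and the black tape roll ring (500,122). I choose the black oval at (490,278).

```bash
cat > meas.py <<'E'
from h import *
i=vision.get_image("wrist"); P=pts(i)
for k in("orange","red"):
  for a,c,Q in blobs(i,k,8):
    t=Q[Q[:,2]>Q[:,2].max()-.012]; print(k,a,c.round(),len(t),t.mean(0).round(4))
f=i["frame"].astype(int)
m=(abs(P[...,2]-.02)<.006)&(f.max(2)-f.min(2)<30)&(f.mean(2)>110)&(P[...,1]>-.02)&(P[...,1]<.2)&(P[...,0]>.45)&(P[...,0]<.66)
m=cv2.morphologyEx(m.astype(np.uint8),cv2.MORPH_OPEN,np.ones((3,3)))
n,l,st,c=cv2.connectedComponentsWithStats(m); j=1+st[1:,4].argmax()
print("floor",st[j],cv2.minAreaRect((P[l==j][:,:2]*1000).astype(np.float32)),P[l==j].mean(0))
h=cv2.cvtColor(i["frame"],cv2.COLOR_RGB2HSV)
g=(f.max(2)<75)&(P[...,2]>.010)&(P[...,2]<.06)&(P[...,0]>.38)&(P[...,0]<.53)&(P[...,1]>-.36)&(P[...,1]<-.15)
n,l,st,c=cv2.connectedComponentsWithStats(g.astype(np.uint8)); j=1+st[1:,4].argmax()
Q=P[l==j]; print("grip",len(Q),cv2.minAreaRect((Q[:,:2]*1000).astype(np.float32)),Q.mean(0),Q[:,2].max())
w,v=np.linalg.eigh(np.cov(Q[:,:2].T)); print(v[:,1],np.degrees(np.arctan2(v[1,1],v[0,1])))
E
python3 meas.py; python3 - <<'E'
from h import *
i=vision.get_image("wrist"); cv2.imwrite("pics/d.png",cv2.resize(i["frame"][130:240,270:380,::-1],None,fx=5,fy=5))
E
```

```text
orange 33 [106.  35.] 33 [0.6893 0.0901 0.0336]
orange 39 [106.  41.] 39 [0.6805 0.0907 0.0342]
orange 35 [204. 120.] 35 [ 0.5614 -0.058   0.0422]
orange 39 [ 34. 126.] 39 [0.5527 0.2211 0.0402]
red 119 [125. 204.] 118 [0.4228 0.0813 0.0384]
floor [  68   80  100   82 6925] ((557.1930541992188, 87.35874938964844), (127.60075378417969, 154.06732177734375), 1.9134443998336792) [0.55847758 0.08563535 0.02063829]
grip 1047 ((458.3074951171875, -255.70248413085938), (34.438690185546875, 105.01455688476562), 22.223499298095703) [ 0.45965597 -0.25229977  0.02976009] 0.03740662201874778
[-0.3441041  0.9389315] 110.12711644221136
```

View pics/d.png

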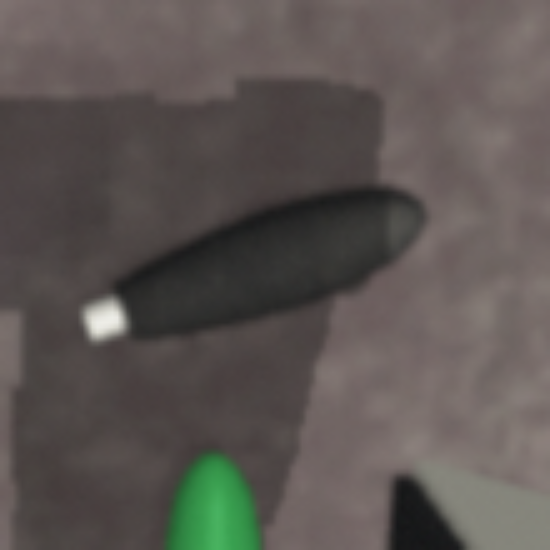

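The crop shows the black grip at its centre, with a white tip at the left and the green look-alike below it, so this is the right one. Tray origin is about (0.557, 0.086) with yaw about 2.2°. I start with the back wall.

```bash
cat > go.py <<'E'
# usage: go.py tx ty z yawdeg(tool x rel. tray x)  -> total shift in tool axes (cm, after turning), turn (deg, about tool z)
from h import *
import sys
O=np.array([.557,.086]); Y=np.radians(2.2)
tx,ty,z,yaw=map(float,sys.argv[1:5]); c,s=np.cos(Y),np.sin(Y)
w=np.array([O[0]+c*tx-s*ty,O[1]+s*tx+c*ty,z])
st=arm.observe(); m=M(st); cur=np.degrees(np.arctan2(m[1,0],m[0,0])); tgt=np.degrees(Y)+yaw
a=np.radians(tgt); B=np.array([[np.cos(a),np.sin(a),0],[np.sin(a),-np.cos(a),0],[0,0,-1]])
d=B.T@(w-np.array(st["position"]))
t=[st["position"][0]-O[0],st["position"][1]-O[1]]
print("clock",st["clock"],"now tray",(c*t[0]+s*t[1]).round(4),(-s*t[0]+c*t[1]).round(4),"target",w.round(4),"shift cm",(d*100).round(2),"turn",round((cur-tgt+180)%360-180,2),"j7",round(st["joints"][6],2))
E
python3 go.py .128 0 .11 0
```

```text
clock 2.8 now tray -0.0442 -0.2328 target [0.6849 0.0909 0.11  ] shift cm [ 17.22 -23.28  29.25] turn -2.09 j7 -1.44
```

Emit:
play_rows(increments="0 0 0 -2.1 0.3;1.4 -1.9 2.4 0 0.3;1.4 -1.9 2.4 0 0.3;1.4 -1.9 2.4 0 0.3;1.4 -1.9 2.4 0 0.3")

```text
clock: 3.22
position: [0.5747, -0.0718, 0.3059]
ee_rot: [3.14, 0.053, 0.001]
force: [1.0, 0.6, -0.7]
width: 0.69
gripper_force: 0.0
```

Emit:
play_rows(increments="1.4 -1.9 2.4 0 0.3;1.4 -1.9 2.4 0 0.3;1.4 -1.9 2.4 0 0.3;1.4 -1.9 2.4 0 0.3;1.4 -1.9 2.4 0 0.3")

```text
clock: 3.63
position: [0.6416, 0.0255, 0.1856]
ee_rot: [3.14, 0.054, 0.0]
force: [0.3, -1.1, 1.3]
width: 0.651
gripper_force: 0.0
```

Emit:
play_rows(increments="1.4 -1.9 2.4 0 0.3;1.4 -1.9 2.4 0 0.3;0.4 -0.5 2.9 0 0.3;0 0 0 0 0.3;0 0 0 0 0.3")

```text
clock: 4.05
position: [0.6704, 0.0692, 0.1083]
ee_rot: [3.139, 0.057, -0.006]
force: [0.6, -0.4, -0.3]
width: 0.651
gripper_force: 0.0
```

```bash
python3 go.py .128 0 .013 0; python3 meas.py 2>&1 | grep -v Trace; python3 look.py e.png|tail -0
```

```text
clock 4.05 now tray 0.1127 -0.0211 target [0.6849 0.0909 0.013 ] shift cm [ 1.53 -2.11  9.53] turn -0.13 j7 -1.88
orange 591 [229. 178.] 576 [0.6862 0.0908 0.0343]
floor [ 179  290  102   31 2623] ((568.477294921875, 91.01854705810547), (30.939002990722656, 89.55889892578125), 1.636608362197876) [0.56781988 0.08985773 0.02028985]
  File "meas.py", line 13, in <module>
    n,l,st,c=cv2.connectedComponentsWithStats(g.astype(np.uint8)); j=1+st[1:,4].argmax()
                                                                       ~~~~~~~~~~~~~~~^^
ValueError: attempt to get argmax of an empty sequenceException ignored on flushing sys.stdout:
BrokenPipeError: [Errno 32] Broken pipe
```

View pics/e.png

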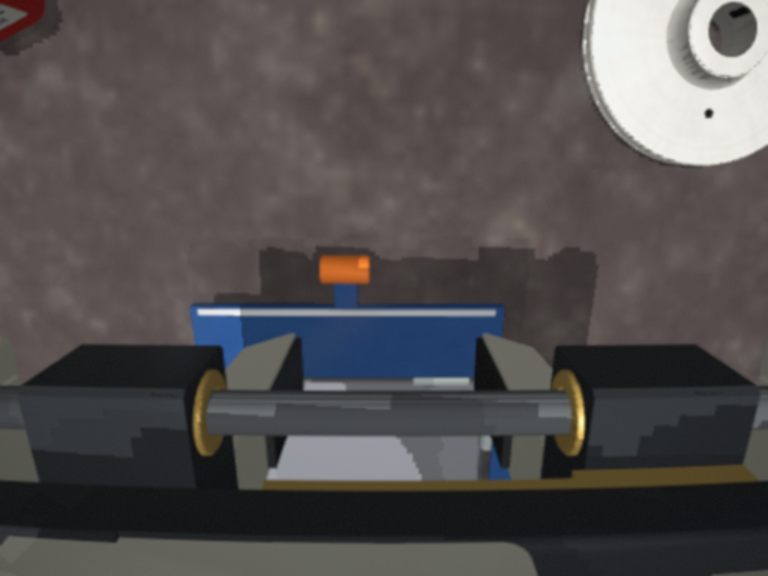

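The picture shows the orange bar at (345,268), in front of and left of the fingers, with the pulley clear at the top right. The measured bar (0.686, 0.091) agrees with the model.

Emit:
play_rows(increments="1.6 -2.1 1 0 0.3;0 0 2.9 0 0.3;0 0 2.9 0 0.3;0 0 2.7 0 0.3;0 0 0 0 0.3")

```text
clock: 4.57
position: [0.6845, 0.0906, 0.0117]
ee_rot: [3.139, 0.057, -0.008]
force: [-0.6, -0.3, -0.5]
width: 0.654
gripper_force: 0.0
```

Emit:
play_rows(increments="0 0 0 0 -1;0 0 0 0 -1;0 0 0 0 -1;0 0 0 0 -1;0 0 0 0 -1", grip_force=12)

```text
clock: 4.98
position: [0.6878, 0.0932, 0.0165]
ee_rot: [-3.141, -0.059, -0.004]
force: [-0.5, -0.3, -0.1]
width: 0.337
gripper_force: 0.0
```

```bash
python3 go.py .128 0 .013 0; python3 - <<'E'
from h import *
for n,f0 in(("back",.06),("side",.19)):
  f=np.linspace(f0,1.60,13); r=np.array([63*np.cos(f),63*np.sin(f)]); print(n,np.diff(r,axis=1).T.round(1).tolist())
s=arm.observe(); print(s["width"],s["gripper_force"],s["force"])
E
```

```text
clock 4.9833 now tray 0.131 0.0022 target [0.6849 0.0909 0.013 ] shift cm [-0.3   0.22  0.35] turn -0.05 j7 -1.93
back [[-1.0, 8.0], [-2.0, 7.8], [-3.0, 7.5], [-3.9, 7.1], [-4.8, 6.5], [-5.6, 5.8], [-6.3, 5.1], [-6.9, 4.2], [-7.4, 3.3], [-7.7, 2.3], [-8.0, 1.3], [-8.1, 0.3]]
side [[-1.8, 7.2], [-2.6, 6.9], [-3.4, 6.5], [-4.2, 6.1], [-4.9, 5.6], [-5.5, 5.0], [-6.0, 4.3], [-6.5, 3.5], [-6.9, 2.8], [-7.1, 1.9], [-7.3, 1.1], [-7.4, 0.2]]
0.33694625714354776 0.0 [-0.51789587 -0.28558063 -0.06169564]
```

Emit:
play_rows(increments="0 0 0 0 -1;0 0 0 0 -1;0 0 0 0 -1")

```text
clock: 5.23
position: [0.6877, 0.0913, 0.0154]
ee_rot: [3.139, 0.057, 0.002]
force: [0.8, -5.3, 2.7]
width: 0.258
gripper_force: 12.0
```

```bash
python3 go.py .128 0 .013 0; python3 -c "
from h import *
for k in range(3):
  i=vision.get_image('side'); s=arm.observe(); print(s['position'],s['joints'],s['width'],s['gripper_force'],s['force'])
"
```

```text
clock 5.2333 now tray 0.1309 0.0003 target [0.6849 0.0909 0.013 ] shift cm [-0.29  0.03  0.24] turn -0.11 j7 -1.93
[0.6877264  0.09125381 0.01530942] [-0.05581453  0.76776944 -0.25119953  1.56102664  0.2365921   0.84183749
 -1.93179558] 0.25736031370441387 12.00012892484665 [ 1.68145091 -3.50556692  3.30196203]
[0.6877655  0.0913044  0.01532021] [-0.05588567  0.76778137 -0.25118788  1.56096306  0.23659019  0.84181852
 -1.93180353] 0.2549743355762877 12.000193744897842 [ 2.36156737 -5.81085562  2.50059115]
[0.68779007 0.0912627  0.01532947] [-0.05582296  0.76778394 -0.25120097  1.56093027  0.23662516  0.8418307
 -1.93176031] 0.26087303232965825 12.000182569026947 [ 1.14642402 -4.99134404  2.57849608]
```

Emit:
play_rows(increments="-0.1 0 -0.8 0 -1;-0.2 0 -0.78 0 -1;-0.3 0 -0.75 0 -1;-0.39 0 -0.71 0 -1;-0.48 0 -0.65 0 -1")

```text
clock: 5.8
position: [0.6724, 0.0908, 0.0517]
ee_rot: [3.139, 0.057, 0.0]
force: [1.7, -5.0, -3.5]
width: 0.261
gripper_force: 12.0
```

Emit:
play_rows(increments="-0.56 0 -0.58 0 -1;-0.63 0 -0.51 0 -1;-0.69 0 -0.42 0 -1;-0.74 0 -0.33 0 -1;-0.77 0 -0.23 0 -1")

```text
clock: 6.22
position: [0.6393, 0.0897, 0.073]
ee_rot: [3.14, 0.057, 0.004]
force: [2.8, -5.1, -0.8]
width: 0.263
gripper_force: 12.0
```

Emit:
play_rows(increments="-0.8 0 -0.13 0 -1;-0.8 0 0 0 -1;-0.4 0 0 0 -1;0 0 0 0 -1;0 0 0 0 -1")

```text
clock: 6.63
position: [0.6204, 0.0891, 0.075]
ee_rot: [3.14, 0.057, 0.007]
force: [3.6, -6.1, 4.3]
width: 0.262
gripper_force: 12.0
```

```bash
python3 go.py .065 0 .072 0;python3 -c "
from h import *
s=arm.observe(); print(s['width'],s['gripper_force'],s['force'])"
```

```text
clock 6.6333 now tray 0.0635 0.0006 target [0.622  0.0885 0.072 ] shift cm [0.15 0.06 0.3 ] turn -0.11 j7 -1.95
0.26173522745974726 12.000251859426498 [ 3.57965628 -6.07716541  4.27551382]
```

Emit:
play_rows(increments="-0.3 0 0 0 -1;-0.3 0 0 0 -1;0 0 0 0 -1")

```text
clock: 6.88
position: [0.6177, 0.089, 0.0754]
ee_rot: [3.141, 0.056, 0.017]
force: [15.0, -3.5, -3.9]
width: 0.258
gripper_force: 12.0
```

The force rises to 15 N against the stop, so the back wall is up. I release it, lift, and turn for the end walls.

Emit:
play_rows(increments="0.2 0 0 0 0.3;0.2 0 0 0 0.3;0 0 0 0 0.3;0 0 0 0 0.3;0 0 -3 0 0.3")

```text
clock: 7.3
position: [0.6123, 0.0899, 0.0987]
ee_rot: [3.139, 0.06, -0.015]
force: [-0.7, -0.1, -0.5]
width: 0.571
gripper_force: 0.0
```

Emit:
play_rows(increments="0 0 -4 0 0.3;0 0 -4 -7 0.3;0 0 0 -7 0.3;0 0 0 -7 0.3;0 0 0 -7 0.3")

```text
clock: 7.72
position: [0.6162, 0.091, 0.1845]
ee_rot: [3.031, 0.827, 0.002]
force: [-0.5, -0.6, -0.8]
width: 0.649
gripper_force: 0.0
```

Emit:
play_rows(increments="0 0 0 -7 0.3;0 0 0 -7 0.3;0 0 0 -7 0.3;0 0 0 -7 0.3;0 0 0 -7 0.3")

```text
clock: 8.13
position: [0.6157, 0.0908, 0.1834]
ee_rot: [-2.641, -1.7, 0.001]
force: [0.2, 1.6, -0.1]
width: 0.652
gripper_force: 0.0
```

Emit:
play_rows(increments="0 0 0 -7 0.3;0 0 0 -7 0.3;0 0 0 -6 0.3;0 0 0 0 0.3")

```text
clock: 8.47
position: [0.6158, 0.0906, 0.1833]
ee_rot: [-2.307, -2.131, 0.001]
force: [0.3, -0.3, -0.4]
width: 0.649
gripper_force: 0.0
```

```bash
python3 go.py 0 .14 .1 90; python3 meas.py 2>&1 | grep -E "orange|red|floor"
```

```text
clock 8.4667 now tray 0.0589 0.0024 target [0.5516 0.2259 0.1   ] shift cm [13.76 -5.89  8.33] turn -6.73 j7 -0.62
orange 51 [164.  23.] 51 [0.5475 0.2306 0.041 ]
orange 25 [162.  34.] 25 [0.5442 0.2216 0.0415]
orange 404 [267. 194.] 403 [0.6227 0.0886 0.092 ]
orange 124 [219. 308.] 124 [ 0.5632 -0.0489  0.0412]
red 456 [ 66. 196.] 408 [0.4239 0.0838 0.0376]
floor [  125    98   143   153 16278] ((555.3573608398438, 86.14757537841797), (123.78424835205078, 154.99212646484375), 1.8972951173782349) [0.558203   0.09620235 0.02029765]
```

Emit:
play_rows(increments="0 0 0 -6.7 0.3;2.8 -1.2 1.6 0 0.3;2.8 -1.2 1.6 0 0.3;2.8 -1.2 1.6 0 0.3;2.8 -1.2 1.6 0 0.3")

```text
clock: 8.93
position: [0.5639, 0.2019, 0.119]
ee_rot: [-2.191, -2.252, -0.0]
force: [0.1, -0.1, -0.6]
width: 0.65
gripper_force: 0.0
```

Emit:
play_rows(increments="2.6 -1.1 1.9 0 0.3;0 0 0 0 0.3;0 0 0 0 0.3")

```text
clock: 9.18
position: [0.5509, 0.2284, 0.0998]
ee_rot: [-2.183, -2.257, 0.003]
force: [-0.1, -0.0, 0.7]
width: 0.648
gripper_force: 0.0
```

```bash
python3 go.py 0 .14 .022 90; python3 meas.py 2>&1 | grep -E "orange|red"
```

```text
clock 9.1833 now tray -0.0006 0.1425 target [0.5516 0.2259 0.022 ] shift cm [-0.25  0.06  7.78] turn -0.28 j7 -0.84
orange 643 [260. 206.] 637 [0.5523 0.228  0.0414]
```

Emit:
play_rows(increments="0 0 2.6 0 0.3;0 0 2.6 0 0.3;0 0 2.6 0 0.3;0 0 0 0 -1;0 0 0 0 -1")

```text
clock: 9.65
position: [0.553, 0.225, 0.0224]
ee_rot: [2.188, 2.254, -0.003]
force: [0.3, 1.3, 1.2]
width: 0.552
gripper_force: 0.0
```

Emit:
play_rows(increments="0 0 0 0 -1;0 0 0 0 -1;0 0 0 0 -1;0 0 0 0 -1;0 0 0 0 -1")

```text
clock: 10.07
position: [0.5516, 0.2269, 0.0233]
ee_rot: [-2.184, -2.257, 0.001]
force: [-6.0, 0.2, 0.9]
width: 0.254
gripper_force: 12.0
```

Emit:
play_rows(increments="0 0 0 0 -1;0 0 0 0 -1")

```text
clock: 10.23
position: [0.5516, 0.227, 0.0231]
ee_rot: [-2.184, -2.257, 0.001]
force: [-5.0, 0.7, 2.8]
width: 0.26
gripper_force: 12.0
```

Emit:
play_rows(increments="-0.18 0 -0.72 0 -1;-0.26 0 -0.69 0 -1;-0.34 0 -0.65 0 -1;-0.42 0 -0.61 0 -1;-0.49 0 -0.56 0 -1")

```text
clock: 10.65
position: [0.5522, 0.2096, 0.0557]
ee_rot: [-2.184, -2.257, 0.002]
force: [-4.9, 0.6, -3.2]
width: 0.262
gripper_force: 12.0
```

Emit:
play_rows(increments="-0.55 0 -0.5 0 -1;-0.6 0 -0.43 0 -1;-0.65 0 -0.35 0 -1;-0.69 0 -0.28 0 -1;-0.71 0 -0.19 0 -1")

```text
clock: 11.07
position: [0.5533, 0.1781, 0.0735]
ee_rot: [-2.183, -2.257, 0.0]
force: [-6.3, 3.3, 1.3]
width: 0.262
gripper_force: 12.0
```

Emit:
play_rows(increments="-0.73 0 -0.11 0 -1;-0.74 0 0 0 -1;-0.5 0 0 0 -1;-0.4 0 0 0 -1;0 0 0 0 -1")

```text
clock: 11.48
position: [0.554, 0.1582, 0.075]
ee_rot: [-2.179, -2.257, -0.007]
force: [-6.7, 11.4, -0.6]
width: 0.261
gripper_force: 12.0
```

Emit:
play_rows(increments="0 0 0 0 -1")

```text
clock: 11.57
position: [0.554, 0.1582, 0.075]
ee_rot: [-2.179, -2.258, -0.006]
force: [-7.6, 11.8, -0.5]
width: 0.257
gripper_force: 12.0
```

Emit:
play_rows(increments="0.3 0 0 0 0.3;0.2 0 0 0 0.3;0 0 0 0 0.3;0 0 0 0 0.3;0 0 -3 0 0.3")

```text
clock: 11.98
position: [0.5528, 0.1564, 0.0996]
ee_rot: [-2.185, -2.254, 0.011]
force: [-0.1, -0.1, -0.8]
width: 0.572
gripper_force: 0.0
```

Emit:
play_rows(increments="0 0 -3 0 0.3;-3.6 0 -1 0 0.3;-3.6 0 0 0 0.3;-3.6 0 0 0 0.3;-3.6 0 0 0 0.3")

```text
clock: 12.4
position: [0.56, 0.0127, 0.1442]
ee_rot: [2.184, 2.256, 0.0]
force: [1.0, 0.3, -0.5]
width: 0.649
gripper_force: 0.0
```

Emit:
play_rows(increments="-3.6 0 0 0 0.3;-3.6 0 1 0 0.3;0 0 2 0 0.3;0 0 0 0 0.3")

```text
clock: 12.73
position: [0.5603, -0.0615, 0.1108]
ee_rot: [-2.191, -2.249, 0.006]
force: [-0.9, 1.4, -0.2]
width: 0.651
gripper_force: 0.0
```

```bash
python3 go.py 0 -.14 .022 90; python3 meas.py 2>&1 | grep -E "orange|red"
```

```text
clock 12.7333 now tray -0.0024 -0.1476 target [ 0.5624 -0.0539  0.022 ] shift cm [0.76 0.24 8.88] turn -0.7 j7 -0.34
orange 424 [260. 188.] 424 [ 0.5618 -0.0518  0.0429]
red 306 [67.  4.] 148 [0.4241 0.0711 0.0343]
```

Emit:
play_rows(increments="0.9 0.2 1 -0.7 0.3;0 0 2.6 0 0.3;0 0 2.6 0 0.3;0 0 2.6 0 0.3;0 0 0 0 -1")

```text
clock: 13.2
position: [0.5622, -0.0465, 0.0221]
ee_rot: [-2.166, -2.272, 0.004]
force: [-0.6, -0.2, -0.8]
width: 0.617
gripper_force: 0.0
```

Emit:
play_rows(increments="0 0 0 0 -1;0 0 0 0 -1;0 0 0 0 -1;0 0 0 0 -1;0 0 0 0 -1")

```text
clock: 13.62
position: [0.5614, -0.0471, 0.0258]
ee_rot: [-2.169, -2.269, 0.005]
force: [-13.3, 2.1, 0.8]
width: 0.265
gripper_force: 6.7
```

Emit:
play_rows(increments="0 0 0 0 -1;0 0 0 0 -1;0 0 0 0 -1")

```text
clock: 13.87
position: [0.5608, -0.0472, 0.0254]
ee_rot: [-2.168, -2.269, 0.005]
force: [-7.8, 3.0, 1.4]
width: 0.251
gripper_force: 12.0
```

Emit:
play_rows(increments="0.18 0 -0.72 0 -1;0.26 0 -0.69 0 -1;0.34 0 -0.65 0 -1;0.42 0 -0.61 0 -1;0.49 0 -0.56 0 -1")

```text
clock: 14.28
position: [0.5603, -0.0338, 0.058]
ee_rot: [-2.173, -2.268, 0.01]
force: [-8.0, -8.2, 3.5]
width: 0.254
gripper_force: 12.0
```

Emit:
play_rows(increments="0.55 0 -0.5 0 -1;0.6 0 -0.43 0 -1;0.65 0 -0.35 0 -1;0.69 0 -0.28 0 -1;0.71 0 -0.19 0 -1")

```text
clock: 14.7
position: [0.5595, -0.002, 0.0765]
ee_rot: [2.173, 2.267, -0.009]
force: [-9.6, -7.0, 11.3]
width: 0.235
gripper_force: 12.0
```

Emit:
play_rows(increments="0.73 0 -0.11 0 -1;0.74 0 0 0 -1;0.5 0 0 0 -1;0.4 0 0 0 -1;0 0 0 0 -1")

```text
clock: 15.12
position: [0.5609, 0.0261, 0.0769]
ee_rot: [2.169, 2.272, 0.002]
force: [-0.5, 0.0, 0.2]
width: 0.004
gripper_force: 0.0
```

Emit:
play_rows(increments="0 0 0 0 -1")

```text
clock: 15.2
position: [0.5607, 0.0249, 0.0765]
ee_rot: [2.17, 2.271, 0.001]
force: [0.4, 0.3, 0.7]
width: 0.003
gripper_force: 0.0
```

The grip slipped off the bar late in the arc. I rise and look.

Emit:
play_rows(increments="1 0 0 0 -1;0 0 -3 0 0;0 0 -4 0 0.3;-3 0 -3 0 0.3;-3 0 0 0 0.3")

```text
clock: 15.62
position: [0.5661, -0.0215, 0.1823]
ee_rot: [2.162, 2.272, 0.012]
force: [1.9, -0.5, -0.3]
width: 0.25
gripper_force: 0.0
```

Emit:
play_rows(increments="-2 0 0 0 0.3;0 0 0 0 0.3")

```text
clock: 15.78
position: [0.564, -0.0503, 0.1759]
ee_rot: [2.177, 2.261, -0.003]
force: [0.1, -1.0, -1.1]
width: 0.39
gripper_force: 0.0
```

```bash
python3 go.py 0 -.078 .075 90; python3 meas.py 2>&1 | grep -E "orange|red"; python3 look.py f.png >/dev/null
```

```text
clock 15.7833 now tray 0.0018 -0.1365 target [0.56   0.0081 0.075 ] shift cm [ 5.85 -0.18 10.09] turn -0.03 j7 -0.29
orange 190 [347.  11.] 189 [0.6204 0.0817 0.0901]
orange 96 [254. 132.] 96 [ 0.5597 -0.004   0.087 ]
orange 129 [254. 146.] 129 [ 0.56   -0.0139  0.0881]
red 630 [97. 20.] 603 [0.4236 0.0818 0.0378]
```

View pics/f.png

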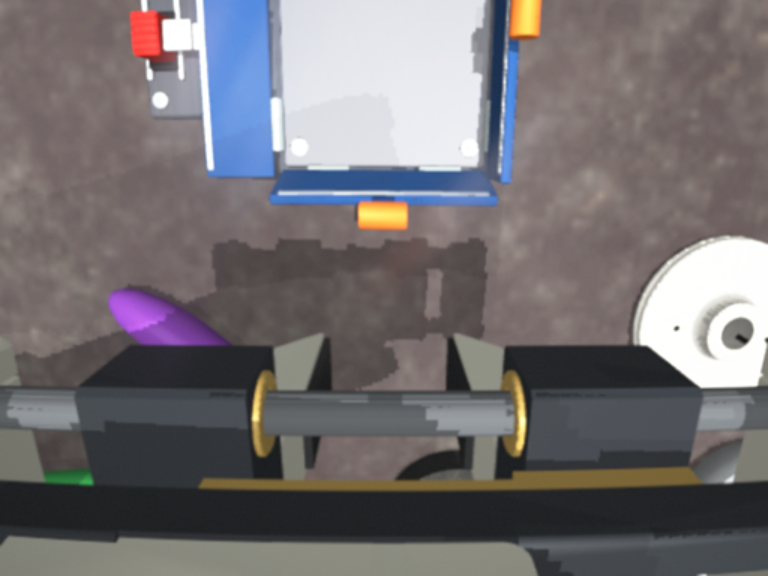

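The right bar stands at about (382,214), leaning roughly 15° outwards; the back wall is upright at the right. I push the bar from outside with closed fingers.

Emit:
play_rows(increments="1.2 0.2 0 0 -1;0 0 3 0 -1;0 0 3 0 -1;0 0 3 0 -1;0 0 1.4 0 -1")

```text
clock: 16.3
position: [0.5632, -0.0298, 0.0686]
ee_rot: [-2.165, -2.271, 0.003]
force: [-0.7, 0.1, -0.5]
width: 0.213
gripper_force: 0.0
```

Emit:
play_rows(increments="0 0 0 0 -1;0 0 0 0 -1;0 0 0 0 -1;0 0 0 0 -1;0.5 0 0 0 -1")

```text
clock: 16.72
position: [0.5658, -0.0282, 0.0731]
ee_rot: [2.171, 2.268, 0.001]
force: [0.0, -1.2, 0.5]
width: 0.003
gripper_force: 0.0
```

Emit:
play_rows(increments="0.6 0 0 0 -1;0.6 0 0 0 -1;0.6 0 0 0 -1;0.5 0 0 0 -1;0 0 0 0 -1")

```text
clock: 17.13
position: [0.5643, -0.0084, 0.0724]
ee_rot: [2.171, 2.265, -0.006]
force: [0.3, -14.0, 8.3]
width: 0.001
gripper_force: 7.0
```

Emit:
play_rows(increments="0.3 0 0 0 -1;0.2 0 0 0 -1;0 0 0 0 -1")

```text
clock: 17.38
position: [0.5643, -0.008, 0.0724]
ee_rot: [2.173, 2.259, -0.012]
force: [0.5, -24.6, 12.1]
width: 0.005
gripper_force: 13.0
```

Emit:
play_rows(increments="-2 0 0 0 -1;-2 0 0 0 0.3;0 0 -4 0 0.3;0 0 -4 0 0.3;0 0 -4 0 0.3")

```text
clock: 17.8
position: [0.5646, -0.0387, 0.1929]
ee_rot: [-2.169, -2.269, 0.0]
force: [1.2, -0.0, 0.9]
width: 0.245
gripper_force: 0.0
```

Emit:
play_rows(increments="-1 0 -4 0 0.3;-2 0 -4 0 0.3;0 0 0 0 0.3;0 0 0 0 0.3")

```text
clock: 18.13
position: [0.5679, -0.0683, 0.2714]
ee_rot: [2.17, 2.267, 0.004]
force: [0.7, 0.9, -0.5]
width: 0.536
gripper_force: 0.0
```

```bash
cat > chk.py <<'E'
from h import *
import sys
O=np.array([.557,.086]); Y=np.radians(2.2); c,s=np.cos(Y),np.sin(Y)
for n in sys.argv[1:]:
  i=vision.get_image(n)
  for k in("orange","red"):
    for a,p,Q in blobs(i,k,8):
      d=Q-[*O,0]; T=np.stack([c*d[:,0]+s*d[:,1],-s*d[:,0]+c*d[:,1],d[:,2]],1); print(n,k,a,p.round(),(np.median(T,0)*1000).round(1),(T.max(0)*1000).round())
E
python3 chk.py wrist scene side; python3 go.py 0 0 .3 90; python3 meas.py|grep -A2 grip
```

```text
wrist orange 144 [319.  12.] [60.6 -3.  90.4] [72.  8. 93.]
wrist orange 27 [254.  86.] [  2.6 -72.1  90.6] [  9. -72.  93.]
wrist orange 91 [251.  97.] [ -1.3 -82.5  91.1] [ 13. -80.  94.]
wrist red 57 [126.  16.] [-139.9    6.    38.6] [-135.   13.   40.]
scene orange 10 [222. 154.] [-6.9 70.7 92.1] [ 5. 79. 94.]
scene orange 15 [248. 159.] [61.4 -7.3 90.8] [151. 132.  94.]
scene orange 11 [244. 174.] [ -6.  -83.7  91. ] [  8. -81.  94.]
scene red 43 [268. 142.] [259.1 153.9  22.5] [274. 179.  56.]
scene red 44 [201. 188.] [-137.9   -7.3   32.3] [-102.   59.   45.]
side orange 11 [234. 160.] [-4.1 72.5 86.8] [ 7. 79. 89.]
side orange 14 [257. 165.] [64.2 -8.6 85.7] [129. 209.  92.]
side orange 12 [246. 178.] [ -2.2 -82.   85.5] [  9. -80.  91.]
side red 77 [290. 155.] [259.  156.7  37. ] [289. 279.  65.]
side red 40 [204. 188.] [-136.8   -7.5   28. ] [-118.   87.   39.]
clock 18.2833 now tray 0.003 -0.1535 target [0.557 0.086 0.3  ] shift cm [15.35 -0.3  -3.2 ] turn 0.43 j7 -0.19
grip 99 ((478.4546203613281, -287.00213623046875), (8.141290664672852, 32.224185943603516), 0.7053594589233398) [ 0.47924227 -0.28637226  0.02455433] 0.03131874267267337
[0.04144097 0.99914095] 87.62492736212484
```

All three bars are at full height (tops about 91–94 mm) in their upright positions, in all three views. Next is the black grip.

```bash
python3 go.py -.111 -.336 .15 108.8
```

```text
clock 18.3333 now tray 0.0029 -0.1535 target [ 0.459 -0.254  0.15 ] shift cm [-13.6  -16.67  11.78] turn -18.35 j7 -0.19
```

Emit:
play_rows(increments="0 0 0 -6.1 0.3;0 0 0 -6.1 0.3;0 0 0 -6.1 0.3;-1.9 -2.3 1.5 0 0.3;-1.9 -2.3 1.5 0 0.3")

```text
clock: 18.75
position: [0.5374, -0.1178, 0.2382]
ee_rot: [-1.774, -2.592, -0.003]
force: [-0.1, -1.4, -0.1]
width: 0.65
gripper_force: 0.0
```

Emit:
play_rows(increments="-1.9 -2.3 1.7 0 0.3;-1.9 -2.3 1.7 0 0.3;-1.9 -2.3 1.7 0 0.3;-1.9 -2.3 1.7 0 0.3;-2.2 -2.8 1.9 0 0.3")

```text
clock: 19.17
position: [0.4595, -0.2536, 0.1508]
ee_rot: [-1.778, -2.589, -0.002]
force: [0.4, -1.4, -0.7]
width: 0.649
gripper_force: 0.0
```

Emit:
play_rows(increments="0 0 0 0 0.3;0 0 0 0 0.3")

```text
clock: 19.33
position: [0.4574, -0.2554, 0.1499]
ee_rot: [-1.784, -2.58, 0.001]
force: [0.7, -0.4, 0.7]
width: 0.652
gripper_force: 0.0
```

```bash
python3 go.py -.111 -.336 .009 108.8; python3 meas.py|grep -A2 grip;python3 look.py g.png >/dev/null
```

```text
clock 19.3333 now tray -0.1126 -0.3373 target [ 0.459 -0.254  0.009] shift cm [ 0.08  0.19 14.09] turn -0.33 j7 0.41Traceback (most recent call last):
  File "meas.py", line 9, in <module>
    n,l,st,c=cv2.connectedComponentsWithStats(m); j=1+st[1:,4].argmax()
                                                      ~~~~~~~~~~~~~~~^^
ValueError: attempt to get argmax of an empty sequence
```

View pics/g.png

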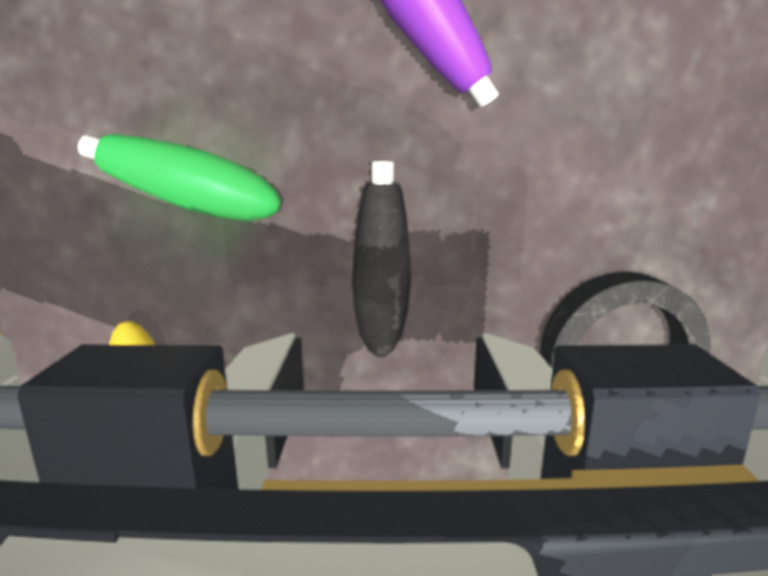

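The black grip runs upright at (382,260), between the fingers and in line with the tool. Green is at (180,178), purple at (440,40), and the tip of the yellow one at (130,335).

```bash
python3 - <<'E'
from h import *
i=vision.get_image("wrist"); P=pts(i); s=arm.observe(); m=M(s)
T=(P-np.array(s["position"]))@m*1000; f=i["frame"].astype(int); z=P[...,2]
hs=cv2.cvtColor(i["frame"],cv2.COLOR_RGB2HSV).astype(int)
g=(f.max(2)<85)&(hs[...,1]<60)&(z>.013)&(z<.045)&(abs(T[...,0])<110)&(abs(T[...,1])<40)
n,l,st,c=cv2.connectedComponentsWithStats(g.astype(np.uint8)); j=1+st[1:,4].argmax(); Q=T[l==j]
print("black tool xy",st[j],np.percentile(Q,[1,50,99],axis=0).round(1),cv2.minAreaRect(Q[:,:2].astype(np.float32)),P[l==j][:,2].max())
top=Q[P[l==j][:,2]>.033];print("top",top.mean(0).round(1))
for nm,h0,h1 in(("yellow",22,32),("green",45,80)):
  k=(hs[...,0]>h0)&(hs[...,0]<h1)&(hs[...,1]>140)&(z<.05); 
  if k.any(): print(nm,np.percentile(T[k],[1,99],axis=0).round(),k.sum())
E
```

```text
black tool xy [ 233  122   39  115 3229] [[-49.3 -22.  115.8]
 [ -0.5  -6.4 121.1]
 [ 49.3  10.4 131.6]] ((-1.7926864624023438, -5.718206405639648), (105.27169036865234, 34.70283889770508), 1.0351687669754028) 0.03744527284808802
top [ -5.7  -6.  117.6]
yellow [[ -50. -176.  123.]
 [ -35. -155.  148.]] 326
green [[  33. -164.  116.]
 [  78.  -67.  130.]] 3514
```

Emit:
play_rows(increments="-0.2 -0.6 3 0 0.3;0 0 3.5 0 0.3;0 0 3.5 0 0.3;0 0 3 0 0.3;0 0 1.1 0 0.3")

```text
clock: 19.9
position: [0.4542, -0.2562, 0.0082]
ee_rot: [-1.777, -2.586, -0.0]
force: [-0.4, 0.6, 0.4]
width: 0.651
gripper_force: 0.0
```

Emit:
play_rows(increments="0 0 0 0 -1;0 0 0 0 -1;0 0 0 0 -1;0 0 0 0 -1;0 0 0 0 -1", grip_force=15)

```text
clock: 20.32
position: [0.4565, -0.2589, 0.013]
ee_rot: [1.781, 2.584, 0.001]
force: [-0.6, 0.6, 8.0]
width: 0.388
gripper_force: 15.0
```

Emit:
play_rows(increments="0 0 0 0 -1;0 0 0 0 -1;0 0 0 0 -1")

```text
clock: 20.57
position: [0.4565, -0.2589, 0.013]
ee_rot: [1.781, 2.584, 0.001]
force: [-0.2, 0.8, 8.5]
width: 0.391
gripper_force: 15.0
```

Emit:
play_rows(increments="0 0 -3 0 -1;0 0 -4 0 -1;0 0 -4 0 -1;0 0 -4 6 -1;0 0 0 6 -1")

```text
clock: 20.98
position: [0.4592, -0.2592, 0.1693]
ee_rot: [2.041, 2.374, 0.005]
force: [1.0, -0.7, -1.0]
width: 0.39
gripper_force: 14.9
```

Emit:
play_rows(increments="0 0 0 6 -1;0 0 0 0 -1")

```text
clock: 21.15
position: [0.4555, -0.2589, 0.1629]
ee_rot: [2.169, 2.268, 0.0]
force: [-0.1, 0.2, -1.2]
width: 0.391
gripper_force: 14.9
```

```bash
python3 go.py -.025 -.006 .16 90; python3 - <<'E'
from h import *
i=vision.get_image("wrist"); P=pts(i); s=arm.observe(); m=M(s)
T=(P-np.array(s["position"]))@m*1000; f=i["frame"].astype(int)
g=(f.max(2)<90)&(abs(T[...,0])<110)&(abs(T[...,1])<25)&(T[...,2]<40)&(T[...,2]>-35)&(T[...,0]>12)
Q=T[g]; print(len(Q),np.percentile(Q,[1,50,99],axis=0).round(1)); print(s["width"],s["force"])
E
```

```text
clock 21.15 now tray -0.1147 -0.3407 target [0.5322 0.079  0.16  ] shift cm [33.47  8.97  0.29] turn 0.35 j7 0.15
3891 [[ 12.3 -14.  -23.3]
 [ 25.5  -1.6 -17.5]
 [ 54.8  16.7  -7.6]]
0.39046942151343306 [-0.75480564  0.51486878 -2.03968458]
```

Emit:
play_rows(increments="3.7 1 0 0.3 -1;3.7 1 0 0 -1;3.7 1 0 0 -1;3.7 1 0 0 -1;3.7 1 0 0 -1")

```text
clock: 21.62
position: [0.4963, -0.0697, 0.161]
ee_rot: [-2.166, -2.275, 0.001]
force: [0.9, -0.2, -1.3]
width: 0.394
gripper_force: 14.9
```

Emit:
play_rows(increments="3.7 1 0 0 -1;3.7 1 0 0 -1;3.7 1 0 0 -1;3.8 1 0 0 -1;0 0 0 0 -1")

```text
clock: 22.03
position: [0.5301, 0.0893, 0.1619]
ee_rot: [-2.153, -2.284, -0.009]
force: [0.2, 0.9, -1.0]
width: 0.391
gripper_force: 14.9
```

Emit:
play_rows(increments="0 0 0 0 -1")

```text
clock: 22.12
position: [0.5295, 0.0826, 0.161]
ee_rot: [-2.16, -2.28, -0.001]
force: [-0.3, -0.9, -1.1]
width: 0.395
gripper_force: 14.9
```

```bash
python3 go.py -.025 -.006 .036 90
```

```text
clock 22.1167 now tray -0.0276 -0.0023 target [0.5322 0.079  0.036 ] shift cm [-0.37  0.26 12.5 ] turn 0.9 j7 -0.54
```

Emit:
play_rows(increments="-0.3 0.1 3 0.9 -1;0 0 3.5 0 -1;0 0 3.5 0 -1;0 0 2 0 -1;0 0 0 0 -1")

```text
clock: 22.53
position: [0.5278, 0.0736, 0.0369]
ee_rot: [-2.185, -2.252, 0.011]
force: [-0.7, -0.6, -0.6]
width: 0.391
gripper_force: 14.9
```

Emit:
play_rows(increments="0 0 0.3 0 -1;0 0 0.2 0 -1;0 0 0 0 -1;0 0 0 0 -1")

```text
clock: 22.87
position: [0.532, 0.0763, 0.0375]
ee_rot: [2.188, 2.252, 0.003]
force: [0.6, 0.3, -1.1]
width: 0.394
gripper_force: 14.9
```

Emit:
play_rows(increments="0 0 0.2 0 -1;0 0 0.2 0 -1;0 0 0 0 -1")

```text
clock: 23.12
position: [0.5316, 0.0764, 0.0328]
ee_rot: [2.188, 2.253, 0.002]
force: [0.4, -0.1, 3.7]
width: 0.39
gripper_force: 15.0
```

Emit:
play_rows(increments="0 0 0.1 0 -1;0 0 0 0 -1")

```text
clock: 23.28
position: [0.5317, 0.0764, 0.0324]
ee_rot: [2.188, 2.252, 0.001]
force: [-3.3, -2.0, 14.2]
width: 0.39
gripper_force: 15.0
```

Emit:
play_rows(increments="0 0 -0.1 0 0;0 0 0 0 0.1;0 0 0 0 0.1;0 0 0 0 0.1;0 0 0 0 0.1")

```text
clock: 23.7
position: [0.5309, 0.0763, 0.032]
ee_rot: [-2.189, -2.253, 0.0]
force: [-0.3, 0.5, -0.3]
width: 0.552
gripper_force: 0.0
```

Emit:
play_rows(increments="0 0 -1 0 0.1;0 0 -3 0 0.1;0 0 -4 0 0.1;0 0 -4 0 0.1;0 0 -4 0 0.1")

```text
clock: 24.12
position: [0.5303, 0.0767, 0.1944]
ee_rot: [-2.187, -2.254, 0.0]
force: [1.5, -0.7, -0.2]
width: 0.548
gripper_force: 0.0
```

Emit:
play_rows(increments="-3 -3 -3 0 -1;-3 -3 -3 0 -1;-1 -3 -3 0 -1;0 -3 0 0 -1;0 0 0 0 -1")

```text
clock: 24.53
position: [0.4219, 0.0154, 0.2705]
ee_rot: [2.188, 2.251, -0.003]
force: [-1.2, 0.1, -1.4]
width: 0.239
gripper_force: 0.0
```

```bash
python3 go.py -.147 -.045 .12 90;python3 chk.py wrist; python3 look.py k.png|tail -4
```

```text
clock 24.5333 now tray -0.1377 -0.0654 target [0.4118 0.0354 0.12  ] shift cm [ 2.04 -0.93 15.05] turn -0.55 j7 -0.25
wrist orange 111 [394.  23.] [-8.5 74.3 90.5] [10. 85. 94.]
wrist orange 108 [450. 102.] [58.9  1.7 89. ] [61. 12. 93.]
wrist orange 70 [381. 177.] [ -9.2 -77.   89.6] [  9. -71.  93.]
wrist red 194 [259. 101.] [-135.8    2.5   38.4] [-128.   14.   41.]
orange 77 [380. 176.] [0.5524 0.0104 0.0893] [0.547 0.003 0.084] [0.57  0.015 0.092]
red 184 [257. 100.] [0.4211 0.0832 0.0386] [0.414 0.071 0.036] [0.43  0.095 0.041]
grip 65 [348.  67.] [0.5208 0.1225 0.0438] [0.518 0.111 0.04 ] [0.524 0.13  0.047]
grip 148 [343. 138.] [0.5217 0.0437 0.0458] [0.517 0.027 0.04 ] [0.533 0.058 0.051]
```

View pics/k.png

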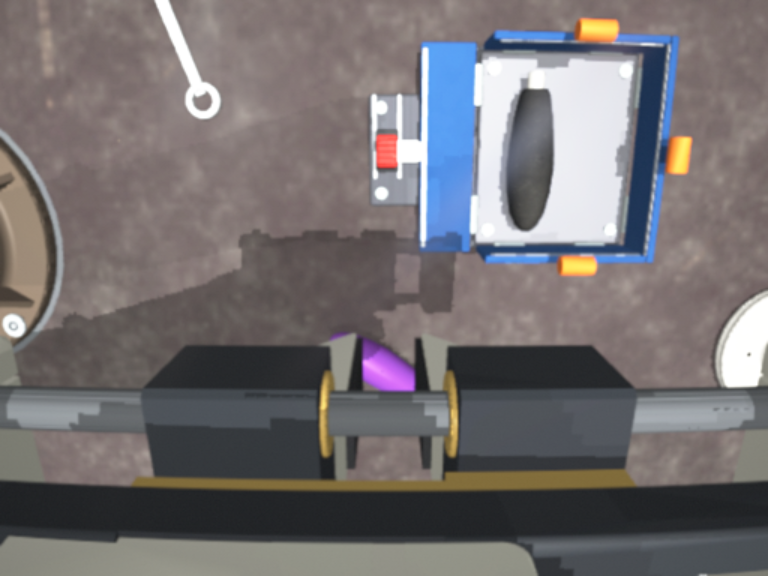

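The picture shows the black grip lying flat on the floor (530,155), the three walls upright, and the red latch at (387,150) still holding. I now push the latch to +y with closed fingers.

Emit:
play_rows(increments="2 -0.9 3.5 0 -1;0 0 4 0 -1;0 0 4 0 -1;0 0 4 0 -1;0 0 0 0 -1")

```text
clock: 25.05
position: [0.4127, 0.0352, 0.1082]
ee_rot: [-2.181, -2.249, 0.011]
force: [-0.9, -0.4, 0.7]
width: 0.001
gripper_force: 0.0
```

```bash
python3 go.py -.147 -.042 .022 90
```

```text
clock 25.05 now tray -0.1462 -0.0452 target [0.4117 0.0384 0.022 ] shift cm [ 0.32 -0.08  8.62] turn -0.45 j7 -0.55
```

Emit:
play_rows(increments="0.2 0 3 0 -1;0 0 3 0 -1;0 0 2.6 0 -1;0 0 0 0 -1;0 0 0 0 -1")

```text
clock: 25.47
position: [0.4168, 0.0378, 0.0286]
ee_rot: [-2.187, -2.254, 0.002]
force: [1.3, 0.2, 1.1]
width: 0.006
gripper_force: 0.0
```

Emit:
play_rows(increments="1 0 0 0 -1;1 0 0 0 -1;0.6 0 0 0 -1;0.5 0 0 0 -1;0 0 0 0 -1")

```text
clock: 25.88
position: [0.4161, 0.0699, 0.0288]
ee_rot: [2.186, 2.255, 0.003]
force: [-0.4, 0.6, 0.1]
width: 0.005
gripper_force: 0.0
```

Emit:
play_rows(increments="0.4 0 0 0 -1;0.4 0 0 0 -1;0.4 0 0 0 -1;0 0 0 0 -1")

```text
clock: 26.22
position: [0.415, 0.0812, 0.028]
ee_rot: [-2.188, -2.254, -0.0]
force: [-0.1, 0.1, -0.6]
width: 0.004
gripper_force: 0.0
```

```bash
python3 go.py -.147 0.002 .022 90; python3 -c "
from h import *
print(arm.observe()['force'])"; python3 chk.py side|grep red
```

```text
clock 26.2167 now tray -0.1421 0.0006 target [0.41   0.0824 0.022 ] shift cm [ 0.14 -0.49  0.6 ] turn -0.5 j7 -0.83
[-0.09422109  0.12974468 -0.6202697 ]
side red 75 [290. 155.] [257.8 157.2  34.7] [284. 268.  65.]
```

Emit:
play_rows(increments="0.3 0 0 0 -1;0.3 0 0 0 -1;0 0 0 0 -1")

```text
clock: 26.52
position: [0.4147, 0.0854, 0.0278]
ee_rot: [2.189, 2.252, -0.003]
force: [-0.5, -3.9, 1.1]
width: 0.006
gripper_force: 2.1
```

```bash
python3 chk.py scene wrist|grep red; python3 look.py l.png|head -1
```

```text
scene red 71 [267. 138.] [257.8 154.9  43.9] [275. 188.  72.]
wrist red 1789 [271. 201.] [-135.3   29.9   38.1] [-127.   40.   40.]
26.62 [0.4147 0.0854 0.0278]
```

View pics/l.png

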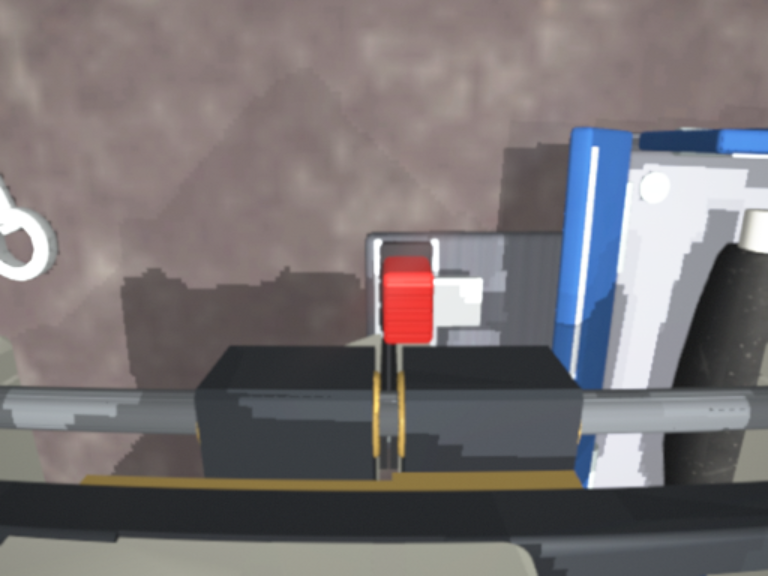

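The red button is at the end of its travel (409,300) and the front wall (590,250) is rising. I back off, lift clear, and look again.

Emit:
play_rows(increments="-1 0 0 0 -1;-1 0 0 0 -1;0 0 -4 0 -1;0 0 -4 0 -1;0 0 -4 0 -1")

```text
clock: 27.08
position: [0.4144, 0.0658, 0.1489]
ee_rot: [-2.187, -2.252, 0.002]
force: [1.5, -1.0, -0.4]
width: 0.005
gripper_force: 0.0
```

Emit:
play_rows(increments="-3 -1 -4 0 -1;-3 -1 -4 0 -1;-3 -1 -2 0 -1;0 0 0 0 -1;0 0 0 0 -1")

```text
clock: 27.5
position: [0.3916, -0.0161, 0.2343]
ee_rot: [2.193, 2.245, 0.001]
force: [-0.0, 0.1, -0.3]
width: 0.006
gripper_force: 0.0
```

Emit:
play_rows(increments="0 0 0 0 -1;0 0 0 0 -1;0 0 0 0 -1;0 0 0 0 -1;0 0 0 0 -1")

```text
clock: 27.92
position: [0.3913, -0.0127, 0.2328]
ee_rot: [-2.186, -2.255, 0.0]
force: [-0.2, -0.5, 0.8]
width: 0.004
gripper_force: 0.0
```

Emit:
play_rows(increments="0 0 0 0 -1;0 0 0 0 -1;0 0 0 0 -1;0 0 0 0 -1;0 0 0 0 -1")

```text
clock: 28.33
position: [0.3914, -0.0134, 0.2333]
ee_rot: [2.189, 2.253, -0.0]
force: [0.1, -0.2, -0.1]
width: 0.005
gripper_force: 0.0
```

Emit:
play_rows(increments="0 0 0 0 -1;0 0 0 0 -1;0 0 0 0 -1;0 0 0 0 -1;0 0 0 0 -1")

```text
clock: 28.75
position: [0.3914, -0.0135, 0.2333]
ee_rot: [2.189, 2.253, -0.0]
force: [0.0, -0.4, -0.1]
width: 0.004
gripper_force: 0.0
```

```bash
python3 chk.py wrist; python3 look.py n.png|head -1; python3 - <<'E'
from h import *
i=vision.get_image("wrist");P=pts(i);O=np.array([.557,.086,0]);Y=np.radians(2.2);c,s=np.cos(Y),np.sin(Y);d=P-O
tx=c*d[...,0]+s*d[...,1];ty=-s*d[...,0]+c*d[...,1];z=P[...,2]
k=(tx>-.12)&(tx<-.04)&(abs(ty)<.06)&(z>.055)&(z<.08); print("front rim",k.sum(),(np.percentile(tx[k],[5,50,95])*1000).round(1),(np.percentile(z[k],[50,98])*1000).round(1))
k=(tx>.04)&(tx<.09)&(abs(ty)<.07)&(abs(ty)>.02)&(z>.055)&(z<.08); print("back rim",k.sum(),(np.percentile(tx[k],[5,50,95])*1000).round(1))
E
```

```text
wrist orange 162 [506.  74.] [58.8  1.3 88.6] [61. 12. 93.]
wrist orange 95 [428. 157.] [-12.  -75.5  89.2] [  9. -71.  94.]
wrist red 175 [287.  50.] [-139.7   23.2   37. ] [-129.   43.   41.]
wrist red 14 [294.  38.] [-131.9   35.6   39.4] [-129.   36.   41.]
28.8 [ 0.3915 -0.0135  0.2333] 
front rim 1391 [-68.6 -66.9 -62.1] [66.7 75.8]
back rim 1355 [61.  62.4 66.8]
```

View pics/n.png

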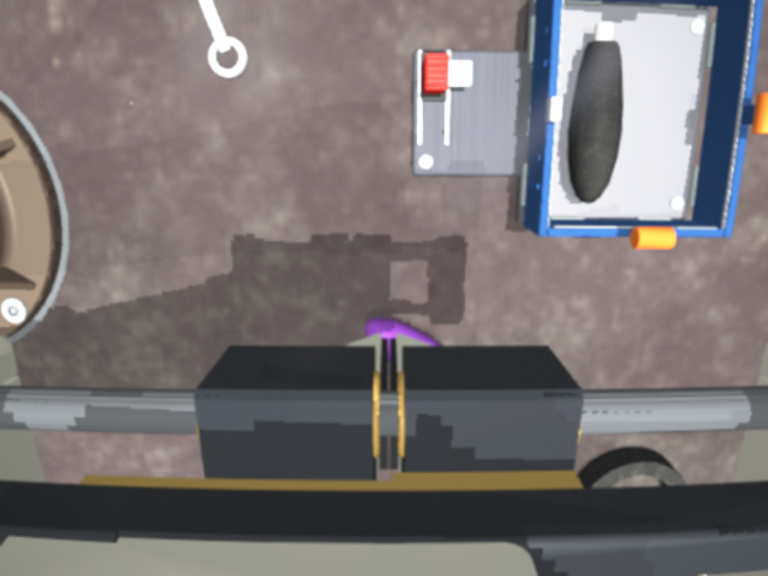

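The box is closed: the front rim is at x = −67 mm and z = 67 mm, the grip lies on the floor at (597,118), the latch is at its left stop (436,73), and the robot is clear.

```bash
python3 chk.py scene side|grep orange; python3 -c "
from cell import job
print(job.sign_off())"
```

```text
scene orange 11 [222. 154.] [-5.5 72.1 92.4] [ 9. 80. 98.]
scene orange 16 [248. 159.] [61.7 -0.7 89.8] [149. 129.  95.]
scene orange 12 [244. 174.] [ -3.4 -85.   91.1] [  7. -76.  95.]
side orange 11 [234. 160.] [-3.3 73.8 85.3] [ 8. 80. 89.]
side orange 14 [257. 165.] [65.3 -6.9 84.4] [131. 215.  91.]
side orange 10 [246. 178.] [ -2.5 -84.4  87.4] [  8. -80.  90.]
the job is handed in; nothing more can be done
None
```

The job is handed in at about 29 s: the back and both end walls are upright, the black grip lies on the tray floor, and the latch was slid left last so the front wall came up and closed the box; sign-off returned no verdict, so this rests on my camera checks.

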